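# Load the roller feed lane

### The arm

A 7-joint arm with a two-finger parallel gripper is mounted at the origin on the work surface. World frame = base frame: x ahead of the robot, y to its left, z up, the work surface at z = 0. Lengths are in m, angles in rad, forces in N, time in s.
With the tool pointing down it reaches from about 0.425 to 0.95 m from the base axis. Payload 4.7 kg.
Tool frame: the origin (TCP) lies midway between the tips of the shut fingers; the grasp point (between the pads) lies 19 mm behind it; z points along the fingers, y is the line along which they close (so a half turn about z gives the same grasp; the last joint's range is limited). The gripper opens to 87 mm and grips with 3 to 60 N. Pads are 19 mm wide; open, the fingers measure 117 mm over their backs; the gripper's body (75 mm by 190 mm) begins 51 mm behind the grasp point.
Start: joints at [-1.318, 0.469, -0.049, 1.532, 0.024, 1.141, -0.082], TCP at [0.188, 0.648, 0.223] pointing down, gripper open.
Joint ranges: [-2.59, 2.59], [-0.33, 1.99], [-1.39, 1.29], [0.1, 2.45], [-1.04, 4.18], [0.21, 1.99], [-2.66, 2.66]. Speed limits (rad/s): [2.57, 2.57, 3.14, 3.14, 3.14, 3.14, 3.14].

### API

Orientations are given as a unit quaternion [x, y, z, w].
In Python, from bench import robot gives the robot as it stands.
- The arm moves only by the shell command python3 -m inch 'ROWS' [OPENING]. ROWS is JSON, a list of rows, each a list of 4 numbers: the shift along the tool's x, y, z in m, then the turn about the tool's z in rad. A call has 1 to 5 rows; each row is the pose to reach, as a shift and turn from the pose commanded when the call began, along the tool's axes at that moment; what a row does not reach only later rows make up. A row lasts 1/8 s, in which the tool goes at most 62.5 mm and 10.7 degrees, less where a joint would pass 70% of its speed; a pose out of reach is approached as far as the arm can. A call with a gripper value outside its range is refused whole. OPENING is the gripper command: -1 is fully open, 1 is shut, values between are in proportion, set as the call begins (- or left out, the last holds). The fingers move at their own pace and stop on an object; the grip force is fixed at half the most. Time passes only in rows, so rows that repeat a pose let the fingers close. It gives the time, the measured TCP pose, the force, the opening and the grip force at its end, in the units of the state.
- robot.get_state(): the state, without advancing time (a new reading comes with each control period).
- robot.grab_frame(name): name is "side" or "top" or "wrist"; returns the picture (400x640x3 uint8, red, green, blue); there is no depth.
- robot.camera_model(name): a dict with "fx", "fy", "cx", "cy" (pixels), "pose" (4x4, takes a point from camera to world coordinates). Camera axes: x right, y up, looking along -z (the intrinsics and any distortion apply to the point x, -y, -z); pixel columns grow to the right and rows downward; lengths in m; the calibration is good to about 2 mm. A picture is of the moment at which its call begins: read the wrist's pose just before it. camera_model takes no time and is no camera call; for the wrist camera it gives the pose at the moment of the call.
- robot.job_done(): hands the job in; it is judged then, once.
Trained networks look in the newest picture that a camera, given by its name, has taken for a name from the list of things; names that differ only in an ending like _2 or _b are one class to them, and where a whole thing is asked for, a point or a joint stands for the part that bears it (a point fixed in the world has none). Each returns a list of dicts, best first, with "score" (0 to 1); they miss things now and then, are a little off and sometimes report something else, mostly with a low value. They report only what shows in the picture. A call takes as long as a camera call. They do not tell look-alikes from the thing itself.
- robot.spot_in(camera, query): "box" ([left, top, right, bottom] in pixels, round what is visible of it).
The state is a dict: "clock": time; "qpos": joint angles; "dq": joint speeds; "tau": joint torques, N m; "eef_pos": TCP position; "ee_rot": TCP orientation; "force": force on the tool from outside, world axes, zero at the start; "moment": the same for the moment, N m; "opening": opening from 0.0 (shut) to 1.0 (fully open); "gripper_force": force on a finger pad.
Only numpy, scipy, OpenCV 4.12 (cv2) and the standard library are available. Lean on these libraries where they do the work, as an engineer would, in place of code of your own. Each camera call takes 0.05 s, during which the arm holds its last target. There are 200 camera calls.

### The job

Turn the blue roller lane on its clicking base to the click where it stands exactly in line with the plywood ledge, then push the yellow carton, without lifting it, off the ledge onto the rollers, so that it rolls down the lower half by itself, flat, and comes to rest against the stop. Leave the lane clicked in line with the ledge, and do not disturb the two glass valves and the small blue box standing nearby.

Things in the scene. Friction and masses are not known exactly. Their poses are not given: they have to be found in the camera images.
- feeder: Fixed grey base plate (420 x 150 mm) carrying the swivel base and the plywood loading ledge. Origin on the bench surface, on the swivel's vertical axis. x points horizontally from the ledge over the swivel, the way the carton must travel; z up. Roller tops are 95 mm above the bench over this origin
- ledge_edge (a point): middle of the level ledge's front edge, on its top, 118.4 mm above the bench, 166 mm before the swivel axis; axes as feeder. The ledge runs 144 mm back from here (open at the back) and is 160 mm wide. Guides 22 mm high along both sides stand 140 mm apart inside, closing as a funnel over the last 35 mm to 121 mm at this edge
- lane (a joint): swivel angle of the roller lane in rad, positive anticlockwise from above, from -0.45 to 0.95. It clicks every 6 degrees (0.105 rad) and settles at the nearest click; 0 is a click, in line with the ledge, where the orange pointer under the lane meets the red mark on the disc (black marks: other clicks; the lane partly hides them). It starts 2 to 7 clicks on the positive side. Turning it takes about 3 N sideways at the handle
- lane_stop (a point): middle of the stop's inner face at the lane's low end, at roller-top height (76 mm), 141 mm from the swivel axis; turns with the lane but stays level: x along the lane downhill, z up. Lane: 300 mm long, sloping down 7.5 degrees to the stop, blue rails 126 mm apart inside, 28 mm above the rollers
- lane_first (a point): top of the first of 13 free steel rollers (16 mm diameter, 22.5 mm apart) at the lane's high end, 144 mm from the swivel axis, 114 mm above the bench; axes as lane_stop. The carton rolls freely once its centre is past this roller and nothing holds it
- lane_handle (a point): point 125 mm above the bench on the axis of the upright black knob for turning the lane: 22 mm diameter, bottom 85 and top 150 mm above the bench, outside the stop at the lane's low end, 176 mm from the swivel axis. The stop's top edge is 106 mm above the bench, its outer face about 12 mm from the knob's surface. Axes as lane_stop
- carton_center (a point): centre of the closed yellow carton with a black band: 90 mm along its x (travel), 110 mm along its y, 55 mm high, 0.25 to 0.5 kg, slides on the ledge; it starts flat on the ledge with its x roughly along the feeder's x
- valve_a_center (a point): centre of a standing glass valve, 32 mm diameter, 74 mm high, on the bench beside the ledge
- valve_b_center (a point): centre of another standing glass valve of the same size, on the bench beside the ledge on the other side
- small_box_center (a point): centre of the small blue box with a white band, 45 x 45 mm, 80 mm high, standing on the bench
- carton: the yellow carton itself; origin in the middle of its underside, axes as carton_center
Mind the look-alikes: they are no part of the job. What is meant by the carton is not orange, and is the larger of those in its own colour. Leave any green look-alike of the part that bears valve_b_center alone.

How it is judged:
By the outcome, as a careful person would: the job done as asked, in the order asked, and still so for the second after the job is handed in, with the robot touching nothing.
It also fails if it takes over 56 s, if anything falls off the work surface, if the arm or the gripper's body presses on something with over 40 N, if the wrist force passes 120 N, or if a joint passes its speed limit or range.

## Working session

There is one attempt and no reset: what is moved stays moved. The work goes in short steps, Python scripts to look and compute and a shell command to move; the robot and the scene stay as the last step left them, time stands still between calls to the robot, and variables do not carry over. Pictures are saved under pics/ and viewed, at most 10 in all, crops included, and the job is handed in when it is done.

```bash
mkdir -p pics; ls
cat > h.py <<'E'
import numpy as np,cv2
from bench import robot
def ray(cam,u,v,m=None):
    m=m or robot.camera_model(cam);P=np.array(m["pose"])
    d=np.array([(u-m["cx"])/m["fx"],-(v-m["cy"])/m["fy"],-1.0])
    return P[:3,3],P[:3,:3]@d
def atz(cam,u,v,z,m=None):
    o,d=ray(cam,u,v,m);return o+d*(z-o[2])/d[2]
def proj(cam,p,m=None):
    m=m or robot.camera_model(cam);P=np.array(m["pose"]);q=P[:3,:3].T@(np.array(p)-P[:3,3])
    return np.array([m["cx"]+m["fx"]*q[0]/-q[2],m["cy"]+m["fy"]*-q[1]/-q[2]])
def save(cam,f):
    im=robot.grab_frame(cam);cv2.imwrite("pics/"+f,im[:,:,::-1]);return im
E
python3 - <<'E'
from h import *
np.set_printoptions(precision=3,suppress=True)
a=save("top","top1.png");b=save("side","side1.png")
cv2.imwrite("pics/both1.png",np.vstack([a,b])[:,:,::-1][:,:])
for c in("top","side"):
    m=robot.camera_model(c);print(c,m.keys(),m["fx"],m["cx"],m["cy"],np.array(m["pose"]))
    for q in("carton","carton_center","lane_handle","ledge_edge","lane_stop","lane_first","feeder","lane","valve_a_center","small_box_center"):
        print(q,[(np.round(x["box"]).tolist(),round(x["score"],2)) for x in robot.spot_in(c,q)[:5]])
s=robot.get_state();print(s["clock"],s["eef_pos"],s["ee_rot"])
E
```

```text
pics
top dict_keys(['fx', 'fy', 'cx', 'cy', 'pose']) 485.340311207165 320.7801128672511 195.39381976666735 [[ 0.018  0.999 -0.047  0.502]
 [-1.     0.017 -0.012 -0.022]
 [-0.012  0.047  0.999  1.261]
 [ 0.     0.     0.     1.   ]]
carton [([444.0, 248.0, 495.0, 285.0], 0.96), ([377.0, 145.0, 425.0, 198.0], 0.95), ([366.0, 244.0, 405.0, 290.0], 0.7)]
carton_center [([366.0, 247.0, 407.0, 288.0], 0.96), ([442.0, 243.0, 495.0, 284.0], 0.89)]
lane_handle [([228.0, 127.0, 358.0, 252.0], 0.61)]
ledge_edge [([226.0, 126.0, 427.0, 251.0], 0.74)]
lane_stop [([230.0, 124.0, 362.0, 250.0], 0.86)]
lane_first [([229.0, 124.0, 357.0, 248.0], 0.62)]
feeder [([227.0, 123.0, 431.0, 248.0], 0.68)]
lane [([230.0, 123.0, 354.0, 250.0], 0.66)]
valve_a_center [([372.0, 119.0, 385.0, 136.0], 0.67)]
small_box_center []
side dict_keys(['fx', 'fy', 'cx', 'cy', 'pose']) 385.25472366266496 317.28408604072035 209.21060940796215 [[ 0.803  0.337 -0.491  0.01 ]
 [-0.596  0.443 -0.67  -0.759]
 [-0.008  0.831  0.557  0.752]
 [ 0.     0.     0.     1.   ]]
carton [([330.0, 317.0, 391.0, 382.0], 0.91), ([349.0, 204.0, 400.0, 249.0], 0.87), ([288.0, 278.0, 318.0, 318.0], 0.57)]
carton_center [([283.0, 282.0, 317.0, 318.0], 0.82), ([350.0, 206.0, 400.0, 249.0], 0.62), ([328.0, 313.0, 394.0, 385.0], 0.62), ([344.0, 277.0, 356.0, 300.0], 0.62)]
lane_handle [([247.0, 184.0, 362.0, 231.0], 0.86)]
ledge_edge [([251.0, 186.0, 410.0, 293.0], 0.89), ([347.0, 204.0, 400.0, 251.0], 0.62)]
lane_stop [([248.0, 184.0, 361.0, 231.0], 0.6)]
lane_first [([253.0, 188.0, 361.0, 229.0], 0.9), ([348.0, 276.0, 357.0, 300.0], 0.61)]
feeder [([253.0, 185.0, 415.0, 290.0], 0.75)]
lane [([252.0, 185.0, 364.0, 232.0], 0.92)]
valve_a_center [([349.0, 202.0, 400.0, 247.0], 0.19)]
small_box_center [([265.0, 172.0, 286.0, 191.0], 0.74)]
1.1 [0.188 0.648 0.223] [ 0.14  0.99  0.   -0.  ]
```

View pics/top1.png

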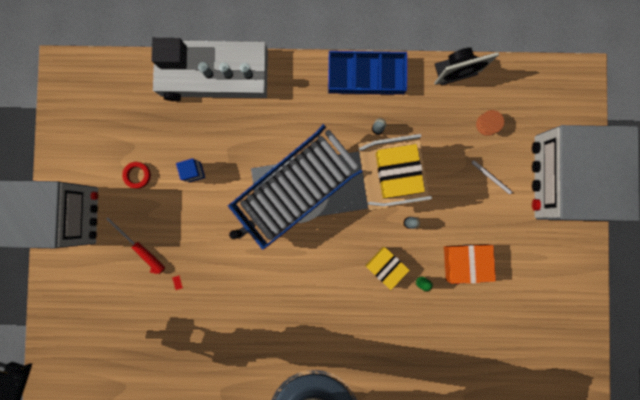

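View pics/side1.png

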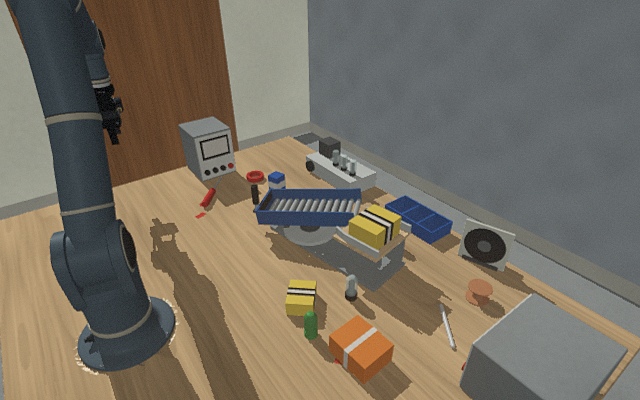

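The top view shows the lane (230–360, 125–250) with its knob at about (236,234), and the ledge at (360–430, 137–207). The valves are at (378,127) and (411,222) and the small box is at (190,170).

Carton candidates are yellow on the ledge (400,170), small yellow on the bench (387,268) and orange (470,264). I choose the large yellow one on the ledge and check it in a close crop.

Run:
```python
from h import *
im=cv2.imread("pics/top1.png")[110:260,222:447]
cv2.imwrite("pics/crop1.png",cv2.resize(im,None,fx=3.5,fy=3.5,interpolation=cv2.INTER_CUBIC))
```

```text
(no output)
```

View pics/crop1.png

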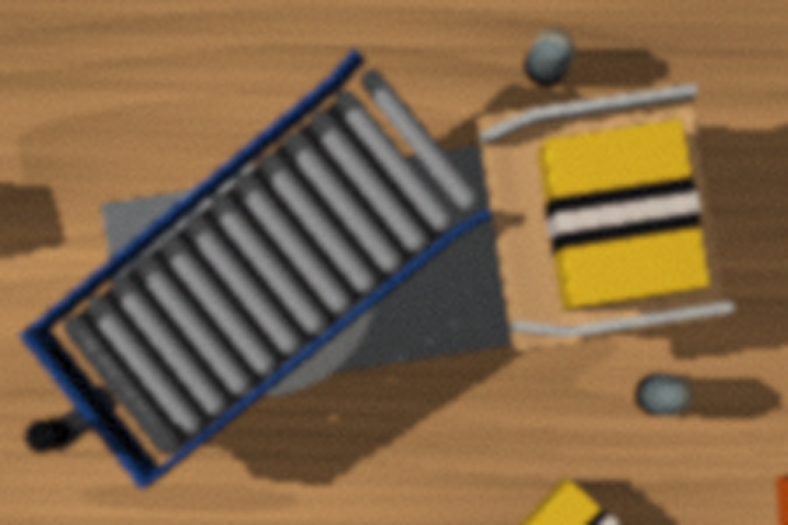

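The crop confirms it: the large yellow carton with a black/white band sits on the ledge. Its top corners in the crop are (541,148), (683,121), (709,286) and (568,307); the ledge front edge runs (480,115)–(513,347) and the knob top is at (45,433).

```bash
cat > g.py <<'E'
from h import *
np.set_printoptions(precision=4,suppress=True)
m=robot.camera_model("top")
C=lambda x,y,z:atz("top",222+x/3.5,110+y/3.5,z,m)
a,b=C(480,115,.1184),C(513,347,.1184)
e=(a+b)/2;print("edge",a,b,"w",np.linalg.norm(a-b))
w=(a-b)/np.linalg.norm(a-b);print("x dir from edge deg",np.degrees(np.arctan2(w[0],-w[1])))
r1a,r1b=C(540,109,.1404),C(695,91,.1404);r2a,r2b=C(575,332,.1404),C(732,307,.1404)
for p,q in((r1a,r1b),(r2a,r2b)):
    d=p-q;print("rail yaw",np.degrees(np.arctan2(d[1],d[0])),np.linalg.norm(d))
c=[C(x,y,.1734) for x,y in((541,148),(683,121),(709,286),(568,307))]
cc=sum(c)/4;print("carton",cc)
for i in range(4):
    d=c[i]-c[(i+1)%4];print(np.linalg.norm(d),np.degrees(np.arctan2(d[1],d[0])))
L=[C(28,335,.106),C(145,483,.106),C(490,213,.142),C(357,55,.142)]
lo=(L[0]+L[1])/2;hi=(L[2]+L[3])/2;d=lo-hi;print("lane yaw",np.degrees(np.arctan2(d[1],d[0])),np.linalg.norm(d[:2]),"widths",np.linalg.norm(L[0]-L[1]),np.linalg.norm(L[2]-L[3]),"lo,hi",lo,hi)
print("knob",C(45,433,.15))
print("valveA",C(550,45,.074),"valveB",C(660,385,.074))
print("smallbox",atz("top",190,168,.08,m))
E
python3 g.py
```

```text
edge [ 0.6811 -0.0966  0.1184] [ 0.5247 -0.1209  0.1184] w 0.15828159379154477
x dir from edge deg 98.83642860115587
rail yaw 97.57395711712704 0.10329471148546683
rail yaw 100.04392430385654 0.10460768672035684
carton [ 0.6092 -0.1869  0.1734]
0.09283413001907379 101.74497189861023
0.10731238252274683 9.365518190273667
0.09110042581375473 -80.53630583344982
0.10362745133630082 -169.72005730429441
lane yaw 129.6565154856041 0.2920302741179513 widths 0.12859496260163733 0.1371119863572643 lo,hi [0.4779 0.167  0.106 ] [ 0.6643 -0.0578  0.142 ]
knob [0.4626 0.1865 0.15  ]
valveA [ 0.7384 -0.148   0.074 ] valveB [ 0.5009 -0.2273  0.074 ]
smallbox [0.6186 0.3139 0.08  ]
```

```bash
cat > t.py <<'E'
import sys
from h import *
from scipy.spatial.transform import Rotation as R
np.set_printoptions(precision=4,suppress=True)
def to(p,yyaw=None):
    s=robot.get_state();r=R.from_quat(s["ee_rot"]).as_matrix()
    print("shift",r.T@(np.array(p)-s["eef_pos"]))
    y=np.degrees(np.arctan2(r[1,1],r[0,1]));print("yyaw",y,"turn",None if yyaw is None else np.radians((y-yyaw+90)%180-90),"z",r[:,2])
if __name__=="__main__": to([float(a) for a in sys.argv[1:4]],float(sys.argv[4]))
E
python3 t.py .465 .189 .2 39
```

```text
shift [-0.3941 -0.3642  0.0225]
yyaw 73.85447822559979 turn 0.6083254041013874 z [-0.      0.0001 -1.    ]
```

```bash
python3 -m inch '[[-0.043,-0.04,0,0],[-0.086,-0.08,0,0],[-0.129,-0.12,0,0],[-0.172,-0.16,0,0],[-0.215,-0.2,0,0]]' -1; python3 -m inch '[[-0.043,-0.04,0,0.15],[-0.086,-0.08,0,0.3],[-0.129,-0.12,0,0.45],[-0.172,-0.16,0,0.6],[-0.179,-0.164,0.02,0.608]]'; python3 -m inch '[[0,0,0,0],[0,0,0,0]]'
```

```text
clock: 1.72
eef_pos: [0.3395, 0.3949, 0.2229]
ee_rot: [0.14, 0.99, 0.0, 0.0]
force: [0.6, 0.1, 1.0]
opening: 0.999
gripper_force: 0.0
clock: 2.35
eef_pos: [0.4682, 0.1851, 0.2041]
ee_rot: [0.435, 0.901, 0.002, 0.002]
force: [-0.0, 1.3, -0.7]
opening: 0.997
gripper_force: 0.0
clock: 2.6
eef_pos: [0.4646, 0.1904, 0.203]
ee_rot: [0.429, 0.903, 0.0, -0.0]
force: [0.3, -0.0, -0.2]
opening: 1.003
gripper_force: 0.0
```

Run:
```python
from h import *
m=robot.camera_model("wrist");save("wrist","w1.png");np.set_printoptions(precision=4,suppress=True)
print(np.array(m["pose"]),robot.spot_in("wrist","lane_handle")[:2],proj("wrist",[.467,.192,.15],m),proj("wrist",[.4535,.18,.15],m))
```

```text
[[ 0.7748 -0.6059 -0.1803  0.4155]
 [ 0.6322  0.7431  0.2193  0.2508]
 [ 0.0011 -0.2839  0.9588  0.3644]
 [ 0.      0.      0.      1.    ]] [{'box': [239.3, 179.3, 395.4, 350.7], 'score': 0.86}] [322.5388 223.6924] [297.7251 224.6897]
```

View pics/w1.png

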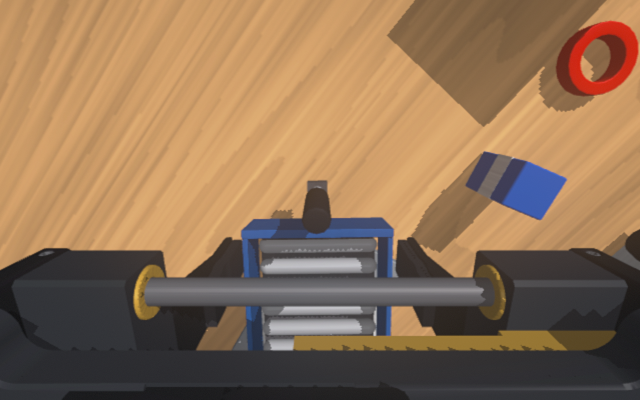

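The wrist view shows the knob top at about (317,218), between the fingers, with the lane symmetric below it.

Run:
```python
from t import *
k=atz("wrist",317,218,.15);print(k)
to([k[0],k[1],.118],39)
```

```text
[0.4613 0.193  0.15  ]
shift [ 0.004  -0.0012  0.0852]
yyaw 39.15491919316735 turn 0.002703849995303518 z [ 0.0008  0.001  -1.    ]
```

```bash
python3 -m inch '[[0.003,-0.001,0.045,0],[0.003,-0.001,0.085,0],[0.003,-0.001,0.085,0]]'; python3 -m inch '[[0,0,0,0],[0,0,0,0],[0,0,0,0],[0,0,0,0]]' 1;python3 t.py .5505 .2291 .118 8.8
```

```text
clock: 3.08
eef_pos: [0.4601, 0.1909, 0.1158]
ee_rot: [0.43, 0.903, -0.002, -0.002]
force: [0.1, -0.4, 0.3]
opening: 1.001
gripper_force: 0.0
clock: 3.58
eef_pos: [0.4626, 0.1911, 0.1181]
ee_rot: [0.43, 0.903, 0.001, 0.0]
force: [-0.3, -0.2, 0.2]
opening: 0.631
gripper_force: 0.0
shift [-0.0258  0.0923  0.0003]
yyaw 39.01893604836384 turn 0.5274199304935535 z [ 0.001   0.0008 -1.    ]
```

```bash
python3 -m inch '[[0,0,0,0],[0,0,0,0],[0,0,0,0],[0,0,0,0],[0,0,0,0]]';  python3 -m inch '[[0,0,0,0],[0,0,0,0],[0,0,0,0],[0,0,0,0]]'
```

```text
clock: 4.2
eef_pos: [0.4621, 0.1908, 0.1174]
ee_rot: [0.43, 0.903, -0.0, -0.0]
force: [-0.8, 0.0, 1.1]
opening: 0.241
gripper_force: 30.0
clock: 4.7
eef_pos: [0.4621, 0.1908, 0.1174]
ee_rot: [0.43, 0.903, -0.0, -0.0]
force: [-0.8, -0.7, -0.3]
opening: 0.244
gripper_force: 30.0
```

```bash
python3 -m inch '[[-0.001,0.018,0,0.105],[-0.004,0.037,0,0.21],[-0.009,0.054,0,0.314],[-0.015,0.072,0,0.419],[-0.024,0.088,0,0.524]]'; python3 -m inch '[[0,0,0,0],[0,0,0,0]]'
python3 - <<'E'
from t import *
save("top","top2.png")
to([.5505,.2291,.118],8.8)
E
```

```text
clock: 5.32
eef_pos: [0.5458, 0.2291, 0.1175]
ee_rot: [0.65, 0.76, 0.0, -0.001]
force: [-0.9, 1.5, 0.3]
opening: 0.242
gripper_force: 30.0
clock: 5.58
eef_pos: [0.545, 0.2289, 0.1175]
ee_rot: [0.649, 0.761, 0.0, -0.001]
force: [-0.8, 3.5, -0.4]
opening: 0.243
gripper_force: 30.0
shift [-0.0007  0.0056 -0.0005]
yyaw 9.119509929707977 turn 0.005576500266219833 z [-0.0004  0.0017 -1.    ]
```

Now release, rise and look at the alignment from above.

```bash
python3 -m inch '[[0,0,0,0],[0,0,0,0],[0,0,0,0],[0,0,0,0]]' -0.3; python3 -m inch '[[0,0,-0.05,0],[0,0,-0.1,0],[-0.06,0,-0.13,0],[-0.06,0,-0.13,0]]'
python3 - <<'E'
from h import *
save("wrist","w2.png")
im=save("top","top3.png")[110:260,222:447,::-1]
cv2.imwrite("pics/crop3.png",cv2.resize(im,None,fx=3.5,fy=3.5,interpolation=cv2.INTER_CUBIC))
E
```

```text
clock: 6.12
eef_pos: [0.5459, 0.2272, 0.1176]
ee_rot: [0.65, 0.76, -0.0, 0.0]
force: [-0.0, 0.7, -0.7]
opening: 0.597
gripper_force: 0.0
clock: 6.62
eef_pos: [0.5575, 0.1632, 0.2507]
ee_rot: [0.652, 0.758, 0.002, 0.002]
force: [0.3, 0.1, -0.1]
opening: 0.647
gripper_force: 0.0
```

View pics/crop3.png

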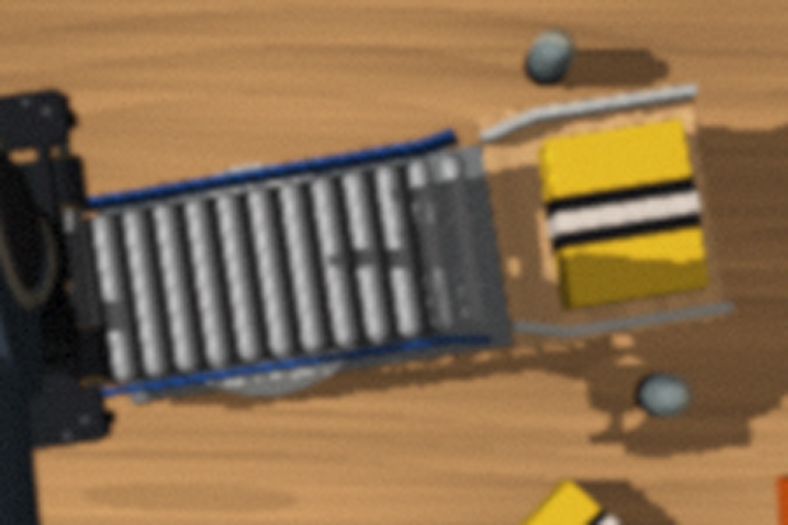

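Run:
```python
from t import *
m=robot.camera_model("top")
C=lambda x,y,z:atz("top",222+x/3.5,110+y/3.5,z,m)
h=[C(455,135,.142),C(490,340,.142)];z0=.142-.28*np.tan(np.radians(7.5))
l=[C(90,205,.107),C(105,393,.107)]
for a in (0,1):
    d=l[a]-h[a];print(np.degrees(np.arctan2(d[1],d[0])),np.linalg.norm(d))
d=sum(l)-sum(h);print("lane",np.degrees(np.arctan2(d[1],d[0])),sum(h)/2,sum(l)/2)
e=np.array([.6029,-.1088]);y=np.radians(98.8);dv=np.array([np.cos(y),np.sin(y)]);n=np.array([.988,.153])
p=e-.168*dv-.004*n;print(p)
to([p[0],p[1],.25],8.8);to([p[0],p[1],.13],8.8)
```

```text
100.78182964022247 0.253441543690575
98.73661303494282 0.2635590601984821
lane 99.73883323108967 [ 0.5962 -0.0912  0.142 ] [0.5529 0.1611 0.107 ]
[ 0.6246 -0.2754]
shift [-0.4481  0.0003 -0.0022]
yyaw 8.854843842953272 turn 0.0009572056339813421 z [ 0.0008  0.0007 -1.    ]
shift [-0.4481  0.0002  0.1178]
yyaw 8.854843842953272 turn 0.0009572056339813421 z [ 0.0008  0.0007 -1.    ]
```

The lane yaw is 99.7° against about 98.8° for the ledge, so it is at click 0 (clicks are 6° apart). Next I move over and behind the carton.

```bash
python3 -m inch '[[-0.05,0,0,0],[-0.11,0,0,0],[-0.17,0,0,0],[-0.23,0,0,0],[-0.29,0,0,0]]'; python3 -m inch '[[-0.055,0,0,0],[-0.11,0,0,0],[-0.158,0,0,0],[-0.158,0,0,0],[-0.158,0,0,0]]'; python3 t.py .6246 -.2754 .13 8.8
python3 - <<'E'
from h import *
a=save("wrist","w3.png");b=save("top","top4.png")[110:260,300:480]
o=np.zeros((600,640,3),np.uint8);o[:300,:480]=cv2.resize(a,(480,300));o[300:,:360]=cv2.resize(b,(360,300),interpolation=cv2.INTER_CUBIC)
cv2.imwrite("pics/c4.png",o[:,:,::-1])
E
```

```text
clock: 7.35
eef_pos: [0.6006, -0.1177, 0.2461]
ee_rot: [0.648, 0.761, -0.0, -0.001]
force: [0.5, 0.6, 0.5]
opening: 0.652
gripper_force: 0.0
clock: 7.98
eef_pos: [0.6255, -0.272, 0.2458]
ee_rot: [0.649, 0.761, 0.0, -0.002]
force: [-0.2, 1.1, 0.3]
opening: 0.651
gripper_force: 0.0
shift [-0.0035 -0.0012  0.1158]
yyaw 9.103778653645143 turn 0.005301937703383153 z [-0.0021  0.0022 -1.    ]
```

View pics/c4.png

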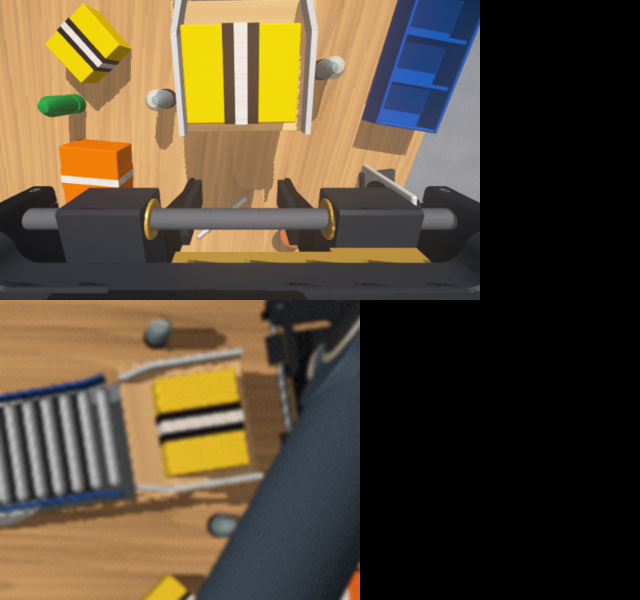

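The fingers straddle the carton's centreline (about column 240 in the wrist panel) and stand clear behind it. I descend and push in steps.

```bash
python3 -m inch '[[0,0,0.05,0],[0,0,0.1,0],[0,0,0.116,0],[0,0,0.116,0]]'; python3 -m inch '[[0.02,0,0,0],[0.035,0,0,0],[0.045,0,0,0],[0.055,0,0,0],[0.065,0,0,0]]';python3 -m inch '[[0.01,0,0,0],[0.02,0,0,0],[0.03,0,0,0],[0.04,0,0,0],[0.04,0,0,0]]'
python3 - <<'E'
from h import *
a=save("wrist","w5.png");b=save("top","top5.png")[110:260,270:450];c=save("side","side5.png")[160:300,240:420]
o=np.zeros((600,720,3),np.uint8);o[:300,:480]=cv2.resize(a,(480,300));o[300:,:360]=cv2.resize(b,(360,300));o[300:580,360:]=cv2.resize(c,(360,280))
cv2.imwrite("pics/c5.png",o[:,:,::-1])
E
```

```text
clock: 8.57
eef_pos: [0.6254, -0.2729, 0.1312]
ee_rot: [0.649, 0.761, -0.0, -0.001]
force: [0.0, -0.6, 0.7]
opening: 0.648
gripper_force: 0.0
clock: 9.2
eef_pos: [0.6152, -0.2101, 0.1322]
ee_rot: [0.65, 0.76, 0.0, 0.001]
force: [0.5, -3.2, 2.3]
opening: 0.649
gripper_force: 1.6
clock: 9.82
eef_pos: [0.6083, -0.1678, 0.1308]
ee_rot: [0.649, 0.761, 0.0, -0.002]
force: [0.6, 0.0, -0.6]
opening: 0.652
gripper_force: 0.0
```

View pics/c5.png

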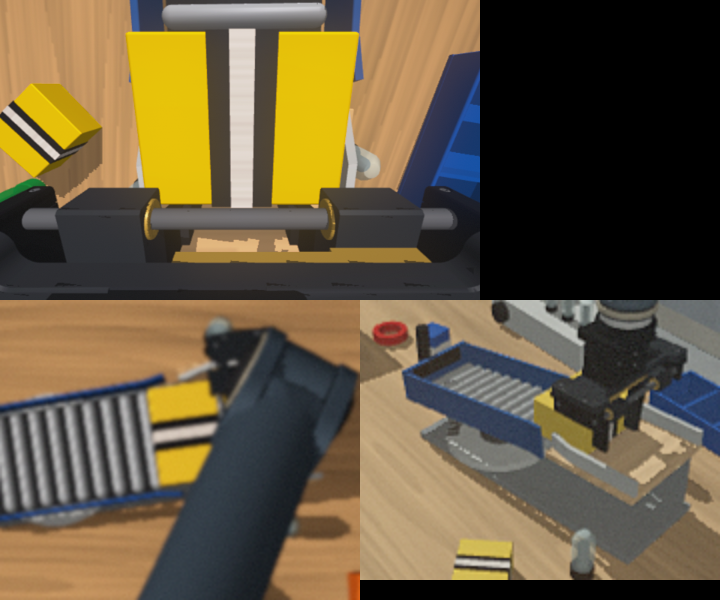

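The carton is entering the lane squarely. The wrist panel shows its front at row 33 just over the first rollers, and the valves are untouched. I keep pushing gently.

```bash
python3 -m inch '[[0.01,0,0,0],[0.02,0,0,0],[0.03,0,0,0],[0.038,0,0,0],[0.046,0,0,0]]';python3 -m inch '[[0,0,0,0],[0,0,0,0],[0,0,0,0],[0,0,0,0]]'
python3 - <<'E'
from h import *
for i in range(2):
    save("wrist",f"w6{i}.png")
    print([(np.round(x["box"]).tolist(),round(x["score"],2)) for c in("side","top","wrist") for _ in[save(c,c+"6.png")] for x in robot.spot_in(c,"carton")[:3]])
E
```

```text
clock: 10.6
eef_pos: [0.6011, -0.1235, 0.1311]
ee_rot: [0.649, 0.761, 0.0, -0.001]
force: [0.2, -0.6, 0.0]
opening: 0.649
gripper_force: 0.1
clock: 11.1
eef_pos: [0.6015, -0.1253, 0.1315]
ee_rot: [0.65, 0.76, -0.0, 0.0]
force: [0.1, -0.7, 0.0]
opening: 0.649
gripper_force: 0.0
[([328.0, 315.0, 390.0, 381.0], 0.87), ([289.0, 280.0, 319.0, 317.0], 0.74), ([313.0, 196.0, 360.0, 230.0], 0.61), ([444.0, 245.0, 495.0, 282.0], 0.82), ([374.0, 246.0, 408.0, 292.0], 0.61), ([322.0, 155.0, 356.0, 206.0], 0.57), ([182.0, 18.0, 464.0, 257.0], 0.97), ([4.0, 162.0, 143.0, 269.0], 0.71), ([176.0, 2.0, 474.0, 197.0], 0.46)]
[([288.0, 279.0, 318.0, 318.0], 0.79), ([312.0, 198.0, 360.0, 231.0], 0.67), ([330.0, 317.0, 394.0, 385.0], 0.62), ([375.0, 248.0, 408.0, 290.0], 0.79), ([324.0, 154.0, 357.0, 208.0], 0.68), ([444.0, 247.0, 496.0, 285.0], 0.62), ([181.0, 17.0, 465.0, 257.0], 0.8), ([2.0, 162.0, 144.0, 268.0], 0.73)]
```

It has not rolled yet, because its rear still rests on the ledge edge. I nudge it further.

```bash
python3 -m inch '[[0.006,0,0,0],[0.012,0,0,0],[0.018,0,0,0],[0.022,0,0,0],[0.022,0,0,0]]';python3 -m inch '[[0,0,0,0],[0,0,0,0],[0,0,0,0],[0,0,0,0]]'
python3 - <<'E'
from h import *
a=save("wrist","w7.png");b=save("top","top7.png")[110:260,220:400];c=save("side","side7.png")[160:300,240:420]
print(robot.get_state()["clock"])
o=np.zeros((600,720,3),np.uint8);o[:300,:480]=cv2.resize(a,(480,300));o[300:,:360]=cv2.resize(b,(360,300));o[300:580,360:]=cv2.resize(c,(360,280))
cv2.imwrite("pics/c7.png",o[:,:,::-1])
E
```

```text
clock: 12.42
eef_pos: [0.5981, -0.1026, 0.1315]
ee_rot: [0.649, 0.761, 0.0, -0.0]
force: [-0.4, -0.4, 0.7]
opening: 0.653
gripper_force: 0.0
clock: 12.92
eef_pos: [0.5981, -0.1033, 0.1315]
ee_rot: [0.65, 0.76, 0.0, -0.0]
force: [0.3, 0.1, 0.0]
opening: 0.647
gripper_force: 0.0
13.075
```

View pics/c7.png

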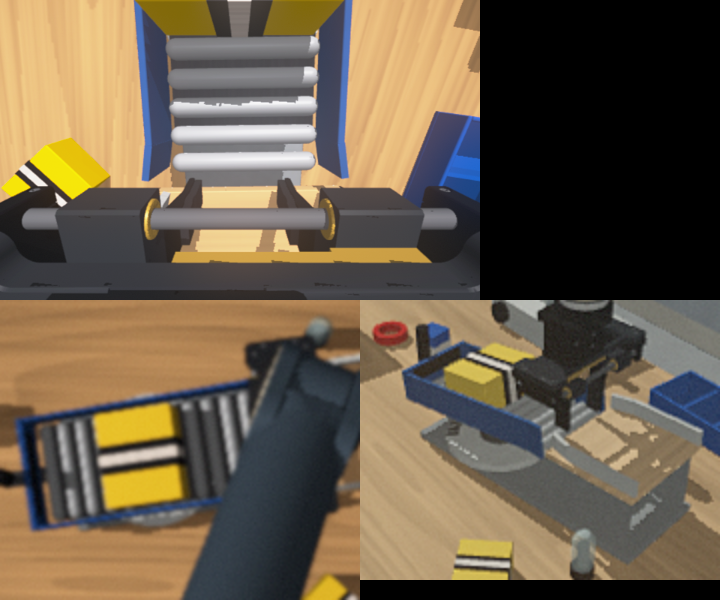

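It is rolling down flat on its own, now around mid-lane. I raise the tool, back off and check that it comes to rest.

```bash
python3 -m inch '[[0,0,0,0],[-0.01,0,-0.04,0],[-0.04,0,-0.1,0],[-0.09,0,-0.13,0],[-0.14,0,-0.15,0]]'; python3 -m inch '[[0,0,0,0],[0,0,0,0],[0,0,0,0],[0,0,0,0],[0,0,0,0]]'; python3 -m inch '[[0,0,0,0],[0,0,0,0],[0,0,0,0],[0,0,0,0],[0,0,0,0]]'
python3 - <<'E'
from h import *
b0=save("top","top8.png");c=save("side","side8.png")[160:300,240:440]
b=b0[110:260,220:445]
o=np.zeros((600,720,3),np.uint8);o[:300,:450]=cv2.resize(b,(450,300));o[300:580,:400]=cv2.resize(c,(400,280))
cv2.imwrite("pics/c8.png",o[:,:,::-1])
E
```

```text
clock: 13.7
eef_pos: [0.6209, -0.2429, 0.2843]
ee_rot: [0.649, 0.761, 0.001, 0.002]
force: [0.9, -1.0, 0.2]
opening: 0.651
gripper_force: 0.0
clock: 14.32
eef_pos: [0.6201, -0.2407, 0.2813]
ee_rot: [0.649, 0.761, 0.0, -0.0]
force: [-0.5, 0.6, -0.8]
opening: 0.647
gripper_force: 0.0
clock: 14.95
eef_pos: [0.62, -0.2416, 0.2815]
ee_rot: [0.65, 0.76, -0.0, -0.0]
force: [-0.4, 0.3, 0.2]
opening: 0.647
gripper_force: 0.0
```

View pics/c8.png

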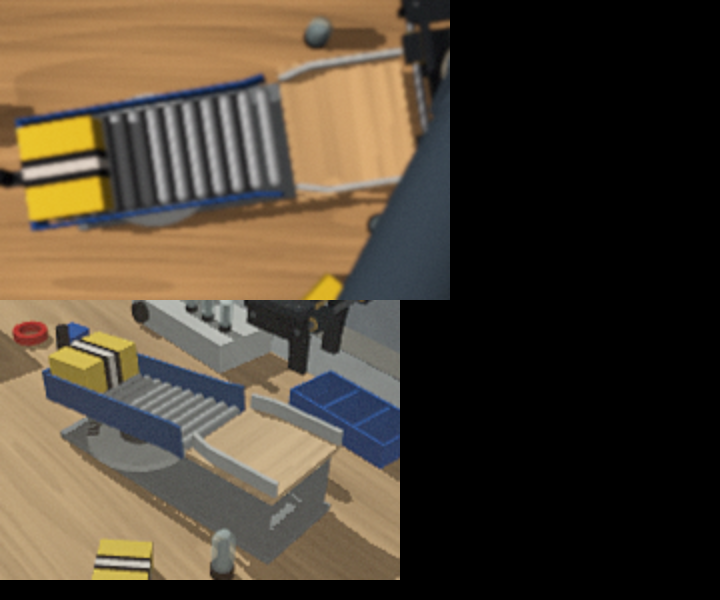

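The carton lies flat against the stop, the lane is in line with the ledge, and the valves and box still stand.

```bash
python3 -c "
from bench import robot
print(robot.job_done())"
```

```text
the job is handed in; nothing more can be done
None
```

I turned the lane to the click in line with the ledge and pushed the yellow carton onto the rollers; it rolled down flat and rests against the stop, with the valves and small box undisturbed, and I handed the job in at about 15 s.

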